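# Load the dressing tray

### The job

Load the steel dressing tray on the ward counter: stand the nozzle bottle, the short vial, the square box and the flat carton upright in the holders made for them (large round, small round, square and oblong), right down on the tray's floor, setting each down without dropping it. The screw-cap bottle and the tall vial do not belong: leave them where they stand.

Things in the scene. Friction and masses are not known exactly. Their poses are not given: they have to be found in the camera images.
- nozzle_bottle: White plastic bottle standing upright with a thin pointed nozzle on top: round body 46 mm in diameter, straight to 72 mm high, shoulder to 81 mm, nozzle tip at 108 mm; about 110 g. Origin: centre of its underside; z up. Belongs in the large round holder.
- short_vial: The shorter of two amber glass vials with metal caps, standing: 28 mm in diameter (straight to 42 mm high, cap 25 mm in diameter above 48 mm), 60 mm high, about 50 g. Origin: centre of its underside; z up. Belongs in the small round holder.
- square_box: White plastic lidded box, square from above, with a thin grey line round it under the lid: 42 x 42 mm, 55 mm high, about 70 g. Origin: centre of its underside; x and y along its sides, z up. Belongs in the square holder.
- flat_carton: Thin pale paper carton with a pale blue band near its foot, standing: 60 mm along its x, 28 mm along its y, 50 mm high, rigid, about 50 g. Origin: centre of its underside; z up. Belongs in the oblong holder.
- cap_bottle: Look-alike, to be left alone: the same white 46 mm bottle, but with a flat round screw cap (26 mm in diameter) in place of the nozzle; 95 mm high. Origin: centre of its underside; z up.
- tall_vial: Look-alike, to be left alone: the taller amber glass vial, 28 mm in diameter, 100 mm high, metal cap. Origin: centre of its underside; z up.
- well_large: Large round holder, inside diameter 66 mm. Bottomless dark grey plastic frame, wall 4 mm thick and 16 mm high, fixed on the floor of the steel dressing tray; origin at the centre of its underside, on the tray's floor, 3 mm above the counter. The tray is 200 x 200 mm with a 14 mm rim; its four holders stand two by two, centres 92 mm apart, in any arrangement.
- well_small: Small round holder, inside diameter 46 mm. Bottomless dark grey plastic frame, wall 4 mm thick and 16 mm high, fixed on the floor of the steel dressing tray; origin at the centre of its underside, on the tray's floor, 3 mm above the counter.
- well_square: Square holder, inside 60 x 60 mm. Bottomless dark grey plastic frame, wall 4 mm thick and 16 mm high, fixed on the floor of the steel dressing tray; origin at the centre of its underside, on the tray's floor, 3 mm above the counter. Its x and y axes run along its walls.
- well_oblong: Oblong holder, inside 78 mm along its x and 46 mm along its y. Bottomless dark grey plastic frame, wall 4 mm thick and 16 mm high, fixed on the floor of the steel dressing tray; origin at the centre of its underside, on the tray's floor, 3 mm above the counter.
There are look-alikes about, which are no part of the job. What is shaped like the short_vial but black, purple or yellow is not meant.

How it is judged (in metres and radians):
At the end, for the whole second after the job is handed in: Nozzle bottle, short vial, square box, flat carton upright (0.1 rad), at rest, each in its own holder (large round, small round, square, oblong): within 15 mm of its centre, underside within 4 mm of the tray floor. Screw-cap bottle and tall vial upright, within 25 mm of their start (horizontal distance between nozzle_bottle and well_large below 0.015 m and z of nozzle_bottle in the frame of well_large between -0.004 and 0.004 m and angle between each of nozzle_bottle, short_vial, square_box, flat_carton, cap_bottle, tall_vial's own z axis and vertical below 0.1 rad and linear speed of each of nozzle_bottle, short_vial, square_box, flat_carton below 0.02 m/s and horizontal distance between short_vial and well_small below 0.015 m and z of short_vial in the frame of well_small between -0.004 and 0.004 m and horizontal distance between square_box and well_square below 0.015 m and z of square_box in the frame of well_square between -0.004 and 0.004 m and horizontal distance between flat_carton and well_oblong below 0.015 m and z of flat_carton in the frame of well_oblong between -0.004 and 0.004 m and distance of each of cap_bottle, tall_vial from where it was at the start of the episode below 0.025 m); the robot touches nothing.
It fails at once if a thing to be loaded is dropped or thrown (faster than 0.7 m/s out of the fingers: a fall of about 25 mm) ((linear speed of nozzle_bottle above 0.7 m/s and contact force between nozzle_bottle and the fingers below 0.02 N) or (linear speed of short_vial above 0.7 m/s and contact force between short_vial and the fingers below 0.02 N) or (linear speed of square_box above 0.7 m/s and contact force between square_box and the fingers below 0.02 N) or (linear speed of flat_carton above 0.7 m/s and contact force between flat_carton and the fingers below 0.02 N)).
It fails at once if the cap bottle is moved more than 25 mm or tipped over (distance of cap_bottle from where it was at the start of the episode above 0.025 m or angle between cap_bottle's own z axis and vertical above 0.5 rad).
It fails at once if the tall vial is moved more than 25 mm or tipped over (distance of tall_vial from where it was at the start of the episode above 0.025 m or angle between tall_vial's own z axis and vertical above 0.5 rad).
It also fails if it takes over 112 s, if anything falls off the work surface, if the arm or the gripper's body presses on something with over 40 N, if the wrist force passes 120 N, or if a joint passes its speed limit or range.

### The arm

A 6-joint arm with a two-finger parallel gripper is mounted at the origin on the work surface. World frame = base frame: x ahead of the robot, y to its left, z up, the work surface at z = 0. Lengths are in mm, angles in degrees, forces in N, time in s.
With the tool pointing down it reaches from about 325 to 900 mm from the base axis. Payload 3.5 kg.
Tool frame: the origin (TCP) lies midway between the tips of the shut fingers; the grasp point (between the pads) lies 19 mm behind it (arm.grasp_offset is the distance from the TCP to the grasp point, in mm); z points along the fingers, y is the line along which they close (so a half turn about z gives the same grasp; the last joint's range is limited). The gripper opens to 85 mm and grips with 20 to 120 N. Pads are 22 mm wide; open, the fingers measure 114 mm over their backs; the gripper's body (76 mm by 85 mm) begins 54 mm behind the grasp point. The pads swing forward as they close: fully open they stand 13 mm farther back than shut.
Start: joints at [67.013, 15.837, -1.513, 72.651, 0, 84.076], TCP at [183.392, 597.486, 231.313] pointing down, gripper open.
Joint ranges: [-178.77, 178.77], [-48.84, 107.48], [-61.69, 71.31], [-111.58, 123.2], [-90, 87.43], [-180, 180]. Speed limits (degrees/s): [147.25, 147.25, 180, 180, 180, 180].

### API

Orientations are given as [roll, pitch, yaw] about the fixed x, y, z axes, in that order (R = Rz(yaw) Ry(pitch) Rx(roll)).
In Python, from cell import arm, camera, camera_model gives the robot as it stands.
- The arm moves only by the shell command python3 -m creep 'ROWS' [FORCE]. ROWS is JSON, a list of rows, each a list of 5 numbers: the shift along the world's x, y, z in m, then the turn about the world's z in rad, then the gripper's target within -1 to 1 (shut at 1, half-way at 0, fully open at -1). In form: [[x, y, z, turn, grip], ...]. A call has 1 to 8 rows; each row is the pose to reach, as a shift and turn from the pose commanded when the call began; what a row does not reach only later rows make up. A row lasts 1/10 s, in which the tool goes at most 50 mm and 8.59 degrees, less where a joint would pass 70% of its speed; a pose out of reach is approached as far as the arm can. A call with a gripper value outside its range is refused whole. The fingers move at their own pace and stop on an object; FORCE is the grip in N (left out, the last holds). Time passes only in rows, so rows that repeat a pose let the fingers close. It gives the time, the measured TCP pose, the force, the opening and the grip force at its end, in the units of the state.
- arm.read_state(): the state, without advancing time (a new reading comes with each control period).
- camera(name): name is "scene" or "top" or "wrist"; returns the picture (384x512x3 uint8, red, green, blue); there is no depth.
- camera_model(name): a dict with "intrinsics" (3x3 intrinsics, pixels), "distortion" ([k1, k2, p1, p2, k3] as OpenCV has them; the pictures are not rectified), "world_from_camera" (4x4, takes a point from camera to world coordinates); the wrist camera has in their place "hand_eye" (4x4, takes a point from camera to tool coordinates, whose origin is the TCP and whose axes are the flange's). Camera axes: x right, y down, z forward; pixel columns grow to the right and rows downward; lengths in mm; the calibration is good to about 2 mm. A picture is of the moment at which its call begins: read the wrist's pose just before it. camera_model takes no time and is no camera call.
- arm.sign_off(): hands the job in; it is judged then, once.
The state is a dict: "clock": time; "q": joint angles; "qd": joint speeds; "joint_efforts": joint torques, N m; "eef_pos": TCP position; "ee_rot": TCP orientation; "wrist_force": force on the tool from outside, world axes, zero at the start; "torque": the same for the moment, N m; "width": finger opening in mm; "finger_force": force on a finger pad.
Only numpy, scipy, OpenCV 4.12 (cv2) and the standard library are available. Lean on these libraries where they do the work, as an engineer would, in place of code of your own. Each camera call takes 0.05 s, during which the arm holds its last target. There are 200 camera calls.

## Working session

There is one attempt and no reset: what is moved stays moved. The work goes in short steps, Python scripts to look and compute and a shell command to move; the robot and the scene stay as the last step left them, time stands still between calls to the robot, and variables do not carry over. Pictures are saved under pics/ and viewed, at most 16 in all, crops included, and the job is handed in when it is done.

```bash
ls; mkdir -p pics
python3 - <<'E'
from cell import arm,camera,camera_model
import cv2
for n in("top","scene"):
    cv2.imwrite(f"pics/{n}0.png",camera(n)[:,:,::-1]); m=camera_model(n); print(n,m)
print(camera_model("wrist")); s=arm.read_state();print(s)
E
```

```text
pics
top {'intrinsics': array([[489.25708186,   0.        , 262.12487913],
       [  0.        , 489.25708186, 198.41355619],
       [  0.        ,   0.        ,   1.        ]]), 'distortion': array([-0.07149675,  0.        ,  0.        ,  0.        ,  0.        ]), 'world_from_camera': array([[ 1.66238162e-03, -9.89584001e-01,  1.43947012e-01,
         3.08954869e+02],
       [-9.99986483e-01, -2.35419934e-03, -4.63586451e-03,
        -1.41680002e+01],
       [ 4.92645731e-03, -1.43937360e-01, -9.89574538e-01,
         1.30227803e+03],
       [ 0.00000000e+00,  0.00000000e+00,  0.00000000e+00,
         1.00000000e+00]])}
scene {'intrinsics': array([[497.99638512,   0.        , 261.09095467],
       [  0.        , 497.99638512, 185.01990258],
       [  0.        ,   0.        ,   1.        ]]), 'distortion': array([-0.03079381,  0.        ,  0.        ,  0.        ,  0.        ]), 'world_from_camera': array([[ 7.61105997e-02,  7.35092400e-01, -6.73681186e-01,
         1.25050513e+03],
       [ 9.96898003e-01, -6.96780671e-02,  3.65969658e-02,
        -5.93795270e+01],
       [-2.0038
[... 743 characters left out ...]
       1.00000000e+00]])}
{'clock': 0.1, 'q': array([ 6.70138576e+01,  1.58774141e+01, -1.59129398e+00,  7.26534056e+01,
        1.59238893e-03,  8.40756343e+01]), 'qd': array([-0.08755756, -0.04739219,  0.18968299,  0.01980902,  0.00418604,
       -0.02174009]), 'joint_efforts': array([ 2.64635564e-04, -4.46707857e+01,  2.96128947e+01,  8.43663787e-03,
       -4.91919491e-05, -7.81442111e-06]), 'eef_pos': array([183.08942017, 596.81185055, 230.22271047]), 'ee_rot': array([-1.79878703e+02, -1.41879005e-02,  1.62938207e+02]), 'wrist_force': array([-0.03283633,  0.32302912, -0.4631741 ]), 'torque': array([-0.03473034,  0.01580577,  0.01234378]), 'finger_force': 0.0, 'width': 85.65725748964874}
```

View pics/top0.png

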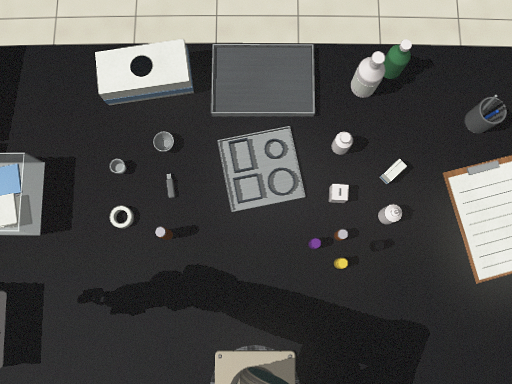

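View pics/scene0.png

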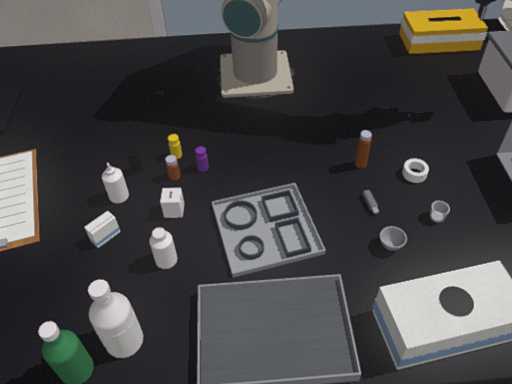

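The top view shows the tray at (262,168) px, nozzle bottle (391,214), short vial (342,235), box (339,193), carton (394,171), cap bottle (342,143), tall vial (163,232). The scene view agrees: the nozzle is at (116,185) and the screw cap at (163,250). I'll enlarge both to measure.

```bash
python3 - <<'E'
import cv2
a=cv2.imread("pics/top0.png")[120:275,210:420]
cv2.imwrite("pics/topc.png",cv2.resize(a,None,fx=3.8,fy=3.8,interpolation=cv2.INTER_CUBIC))
a=cv2.imread("pics/scene0.png")[120:280,70:330]
cv2.imwrite("pics/scenec.png",cv2.resize(a,None,fx=3,fy=3,interpolation=cv2.INTER_CUBIC))
E
cat > h.py <<'E'
import numpy as np,cv2
from cell import arm,camera,camera_model
from scipy.spatial.transform import Rotation as Ro
def ray(n,uv,T=None):
    m=camera_model(n); 
    p=cv2.undistortPoints(np.array(uv,float).reshape(-1,1,2),m["intrinsics"],m["distortion"])[:,0]
    T=m["world_from_camera"] if T is None else T
    return T[:3,3],np.c_[p,np.ones(len(p))]@T[:3,:3].T
def onz(n,uv,z,T=None):
    o,d=ray(n,uv,T); return o+d*((z-o[2])/d[:,2])[:,None]
def wristT():
    s=arm.read_state();T=np.eye(4);T[:3,:3]=Ro.from_euler("xyz",s["ee_rot"],degrees=True).as_matrix();T[:3,3]=s["eef_pos"]
    return T@camera_model("wrist")["hand_eye"]
def proj(n,P,T=None):
    m=camera_model(n);T=np.linalg.inv(m["world_from_camera"] if T is None else T)
    return cv2.projectPoints(np.array(P,float).reshape(-1,1,3),cv2.Rodrigues(T[:3,:3])[0],T[:3,3],m["intrinsics"],m["distortion"])[0][:,0]
E
```

```text
(no output)
```

View pics/topc.png

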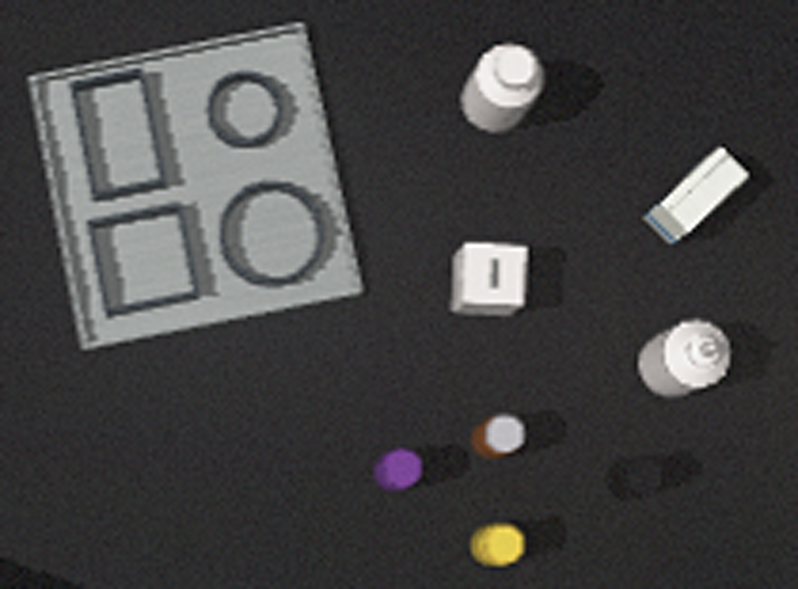

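View pics/scenec.png

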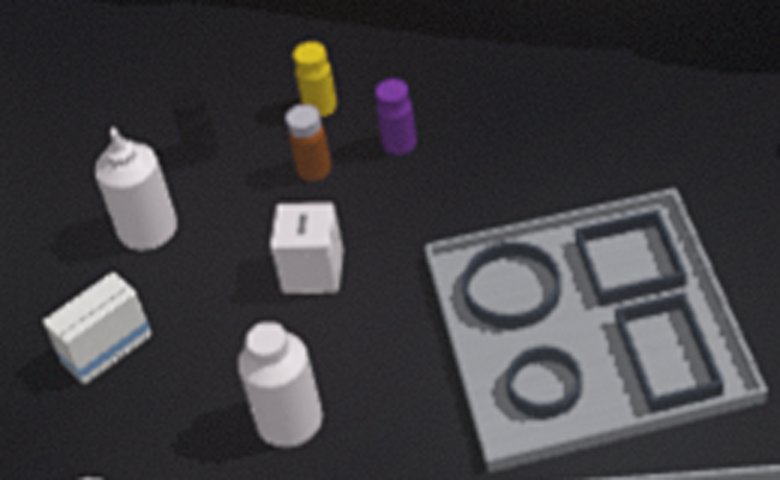

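Run:
```python
from h import *
np.set_printoptions(precision=1,suppress=True)
t=lambda l:(np.array(l)+.5)/3.8-.5+[210,120]
c=lambda l:(np.array(l)+.5)/3-.5+[70,120]
def sh(n,a,b,z):
    A=onz("top",t(a),z)[:,:2];B=onz("scene",c(b),z)[:,:2]
    print(n,"top",A.mean(0),"scene",B.mean(0))
    for X in(A,B):
        if len(X)==4: e=np.roll(X,-1,0)-X; print("  edges",np.linalg.norm(e,axis=1),np.degrees(np.arctan2(e[:,1],e[:,0])))
sh("tray",[(30,77),(303,24),(363,293),(84,349)],[(427,245),(675,190),(766,395),(490,467)],14)
sh("large",[(278,234)],[(510,285)],19);sh("small",[(247,109)],[(544,382)],19)
sh("square",[(88,218),(193,203),(204,298),(108,316)],[(575,226),(657,212),(687,282),(597,304)],19)
sh("oblong",[(72,85),(152,70),(172,187),(94,202)],[(614,310),(685,294),(722,393),(653,411)],19)
sh("vial",[(505,434)],[(303,117)],60)
sh("box",[(465,243),(527,244),(524,304),(461,304)],[(277,204),(336,204),(341,248),(272,250)],55)
sh("carton",[(722,148),(749,176),(687,237),(660,209)],[(45,320),(115,275),(138,298),(60,350)],50)
sh("nozzle",[(711,345)],[(114,128)],108);sh("cap",[(520,68)],[(266,340)],95)
```

```text
tray top [578.7 -16.9] scene [585. -15.]
  edges [199.1 199.2 199.2 199.4] [ -78.5 -168.2  101.6   11.8]
  edges [198.  202.  197.7 204.5] [ 101.2   11.2  -78.  -168.7]
large top [542.1 -75.2] scene [553.6 -70.9]
small top [632.  -53.6] scene [642.7 -51.4]
square top [524.4  15.7] scene [533.1  19.2]
  edges [74.5 67.9 68.1 70.9] [ -81.6 -173.4  100.9   11.9]
  edges [64.3 72.1 69.2 77.5] [  97.5   11.3  -78.  -172.5]
oblong top [612.4  34.5] scene [623.6  37.9]
  edges [57.8 86.1 55.9 86.2] [ -78.9 -170.3  101.2   11. ]
  edges [54.  90.4 50.2 91.6] [ 100.6    9.2  -77.9 -168.4]
vial top [ 399.  -224.9] scene [ 403.6 -223.7]
box top [ 508.6 -220.8] scene [ 513.7 -216.8]
  edges [42.5 41.5 43.  42.2] [-90.7 175.8  90.1  -4.8]
  edges [44.2 43.9 50.1 45. ] [ 84.6   6.5 -93.1 178.7]
carton top [ 566.7 -369.1] scene [ 574.7 -367.9]
  edges [26.8 62.4 26.6 62.5] [-137.4  133.7   42.8  -46.1]
  edges [57.8 30.  64.2 31.3] [ 129.9   40.   -49.6 -151.8]
nozzle top [ 453.4 -353. ] scene [ 451.4 -352.7]
cap top [ 642.  -234.7] scene [ 647.1 -231.3]
```

```bash
python3 -m creep '[[0.14,-0.36,0,0.3,-1],[0.14,-0.36,0,0.3,-1],[0.14,-0.36,0,0.3,-1],[0.14,-0.36,0,0.3,-1],[0.14,-0.36,0,0.3,-1],[0.14,-0.36,0,0.3,-1],[0.14,-0.36,0,0.3,-1],[0.14,-0.36,0,0.3,-1]]'
```

```text
clock: 0.9
eef_pos: [323.3, 234.9, 231.0]
ee_rot: [-180.0, -0.0, -179.9]
wrist_force: [1.4, -0.3, 0.3]
width: 85.5
finger_force: 0.0
```

```bash
python3 -m creep '[[0.16,-0.36,0,0,-1],[0.16,-0.36,0,0,-1],[0.16,-0.36,0,0,-1],[0.16,-0.36,0,0,-1],[0.16,-0.36,0,0,-1],[0.16,-0.36,0,0,-1],[0.16,-0.36,0,0,-1],[0.16,-0.36,0,0,-1]]'
```

```text
clock: 1.7
eef_pos: [483.7, -124.9, 231.0]
ee_rot: [180.0, -0.0, -179.9]
wrist_force: [0.7, 0.9, 0.2]
width: 85.6
finger_force: 0.0
```

```bash
python3 -m creep '[[0,-0.05,0.04,0,-1],[0,-0.05,0.04,0,-1],[0,-0.05,0.04,0,-1],[0,-0.05,0.04,0,-1]]'
python3 - <<'E'
from h import *
T=wristT();np.save("w1.npy",T);im=camera("wrist")
cv2.imwrite("pics/w1.png",im[:,:,::-1]);cv2.imwrite("pics/w1b.png",cv2.resize(im[:,:,::-1],(800,600),interpolation=cv2.INTER_CUBIC))
E
```

```text
clock: 2.1
eef_pos: [482.7, -171.5, 270.6]
ee_rot: [179.9, -0.1, -179.9]
wrist_force: [-1.2, -0.0, -0.7]
width: 85.4
finger_force: 0.0
```

View pics/w1b.png

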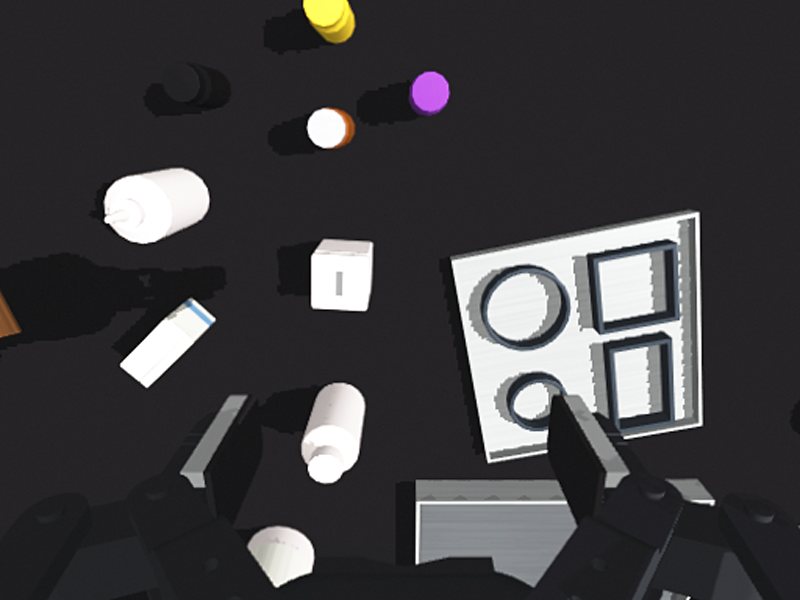

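The wrist view shows the tray with its four holders on the right. At 800x600 the carton is at (165,345), nozzle bottle (155,205), box (340,280), vial cap (327,127) and cap bottle (335,430).

Run:
```python
from h import *
np.set_printoptions(precision=1,suppress=True)
T=np.load("w1.npy")
def sh(n,a,z):
    A=onz("wrist",(np.array(a)+.5)/1.5625-.5,z,T)[:,:2]; print(n,A.mean(0))
    if len(A)==4: e=np.roll(A,-1,0)-A; print("  edges",np.linalg.norm(e,axis=1),np.degrees(np.arctan2(e[:,1],e[:,0])))
sh("tray",[(451,258),(698,211),(702,426),(488,462)],14)
sh("tray17",[(451,258),(698,211),(702,426),(488,462)],17)
sh("large",[(526,306)],19);sh("square",[(588,255),(676,240),(679,320),(600,333)],19)
sh("obl",[(604,347),(670,333),(674,418),(612,432)],19)
sh("box",[(312,252),(368,254),(366,310),(311,308)],55)
sh("carton",[(184,306),(206,327),(147,387),(121,364)],50)
sh("vial",[(327,127)],60);sh("purple",[(430,91)],60);sh("yellow",[(328,8)],60);sh("black",[(183,83)],60)
sh("noz",[(107,216)],108);sh("noz72",[(141,207)],72);sh("cap",[(324,467)],95)
```

```text
tray [581.4 -13.2]
  edges [199.2 201.8 199.3 201.5] [ 101.3   11.9  -78.8 -168.2]
tray17 [580.  -14.4]
  edges [197.7 200.3 197.8 199.9] [ 101.3   11.9  -78.8 -168.2]
large [541.8 -68.4]
square [526.  21.]
  edges [70.4 70.  66.6 70.2] [ 100.3   12.   -79.7 -164.9]
obl [614.3  38.1]
  edges [56.3 85.  56.4 86.5] [ 103.3   12.3  -75.1 -167.7]
box [ 510.  -217.8]
  edges [40.7 43.5 41.5 43.4] [ 88.   -3.2 -92.1 175.8]
carton [ 565.4 -358.9]
  edges [22.7 75.9 27.  75.7] [  40.6  -46.1 -139.4  130.6]
vial [ 401.3 -221.2]
purple [ 378.8 -153.2]
yellow [ 330.8 -217.5]
black [ 374.  -313.6]
noz [ 452.5 -350.7]
noz72 [ 452.5 -347.6]
cap [ 643.6 -229.7]
```

```bash
python3 -m creep '[[-0.08,-0.049,-0.1,0,-0.2],[-0.08,-0.049,-0.15,0,-0.2],[-0.08,-0.049,-0.19,0,-0.2],[-0.08,-0.049,-0.21,0,-0.2],[-0.08,-0.049,-0.23,0,-0.2],[-0.08,-0.049,-0.252,0,-0.2],[-0.08,-0.049,-0.252,0,-0.2],[-0.08,-0.049,-0.252,0,-0.2]]' 30
```

```text
clock: 2.95
eef_pos: [402.9, -219.9, 19.1]
ee_rot: [179.9, -0.1, -179.8]
wrist_force: [0.2, -0.9, 1.1]
width: 50.9
finger_force: 0.0
```

```bash
python3 -m creep '[[0,0,0,0,1],[0,0,0,0,1],[0,0,0,0,1],[0,0,0,0,1],[0,0,0,0,1],[0,0,0.01,0,1],[0,0,0.03,0,1],[0,0,0.06,0,1]]' 30
python3 - <<'E'
from h import *
cv2.imwrite("pics/w2.png",camera("wrist")[:,:,::-1])
E
```

```text
clock: 3.75
eef_pos: [402.0, -220.6, 79.4]
ee_rot: [179.9, -0.2, -179.9]
wrist_force: [0.4, 0.2, -0.5]
width: 26.8
finger_force: 29.8
```

View pics/w2.png

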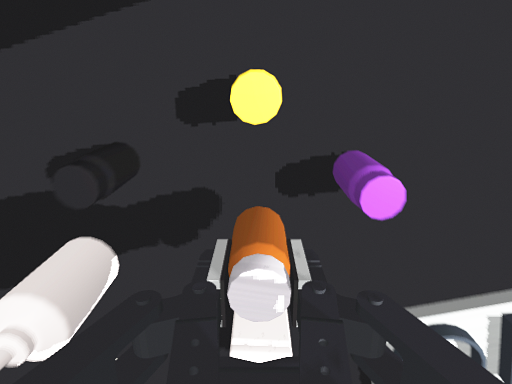

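```bash
python3 - <<'E'
from h import *
M=camera_model("wrist")["hand_eye"]
print([proj("wrist",[[x,0,-41]],M) for x in(-5,0,5)])
E
python3 -m creep '[[0.04,0.03,0,0,1],[0.08,0.06,0,0,1],[0.12,0.09,0,0,1],[0.16,0.12,0,0,1],[0.2,0.146,0,0,1],[0.233,0.17,0,0,1],[0.233,0.17,0,0,1],[0.233,0.17,0,0,1]]'
```

```text
[array([[254.50278191, 318.77203886]]), array([[254.4523468 , 308.02489177]]), array([[254.40069957, 296.97743762]])]
clock: 4.6
eef_pos: [636.9, -51.0, 79.7]
ee_rot: [-180.0, 0.0, -179.8]
wrist_force: [-0.2, 0.8, -0.2]
width: 26.6
finger_force: 29.9
```

Run:
```python
from h import *
np.save("w3.npy",wristT())
w=camera("wrist");t=camera("top")[110:220,200:320];s=camera("scene")[150:290,190:340]
cv2.imwrite("pics/w3.png",w[:,:,::-1]);cv2.imwrite("pics/t3.png",t[:,:,::-1])
a=cv2.resize(w,(480,360));b=cv2.resize(t,(320,293),interpolation=2);c=cv2.resize(s,(320,299),interpolation=2)
o=np.zeros((592,800,3),np.uint8);o[:360,:480]=a;o[:293,480:]=b;o[293:,480:]=c
cv2.imwrite("pics/c3.png",o[:,:,::-1])
```

```text
(no output)
```

View pics/c3.png

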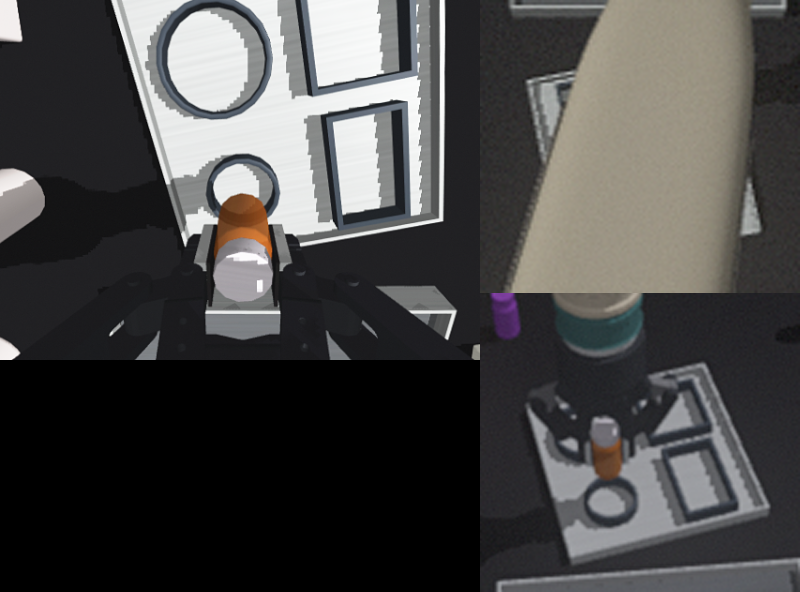

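Run:
```python
from h import *
np.set_printoptions(precision=1,suppress=True)
T=np.load("w3.npy")
f=lambda u,v:[(u*512/480,v*384/360)]
print("ring",onz("wrist",f(243,187),19,T)); print("botedge",onz("wrist",f(243,195),60,T)); print("cap",onz("wrist",f(243,275),120,T))
print("cap2",onz("wrist",f(243,270),120,T))
g=lambda u,v:[(190+(u-480)*150/320,150+(v-293)*140/299)]
print("scene cap",onz("scene",g(605,425),120),"ring",onz("scene",g(611,502),19),"bot front",onz("scene",g(608,478),60))
```

```text
ring [[630.8 -49.   19. ]]
botedge [[620.5 -49.1  60. ]]
cap [[630.8 -49.2 120. ]]
cap2 [[628.4 -49.2 120. ]]
scene cap [[630.3 -51.7 120. ]] ring [[645.  -50.6  19. ]] bot front [[646.1 -52.2  60. ]]
```

```bash
python3 -m creep '[[0.002,0,-0.02,0,1],[0.002,0,-0.036,0,1],[0.002,0,-0.036,0,1]]'
python3 - <<'E'
from h import *
np.save("w4.npy",wristT())
w=camera("wrist")[150:384,150:370];s=camera("scene")[180:270,215:310]
a=cv2.resize(w,(440,468),interpolation=2);c=cv2.resize(s,(360,341),interpolation=2)
o=np.zeros((468,800,3),np.uint8);o[:,:440]=a;o[:341,440:]=c
cv2.imwrite("pics/c4.png",o[:,:,::-1])
E
```

```text
clock: 5.05
eef_pos: [634.7, -51.8, 40.4]
ee_rot: [179.9, -0.4, -180.0]
wrist_force: [-0.8, -0.1, -1.3]
width: 26.7
finger_force: 29.9
```

View pics/c4.png

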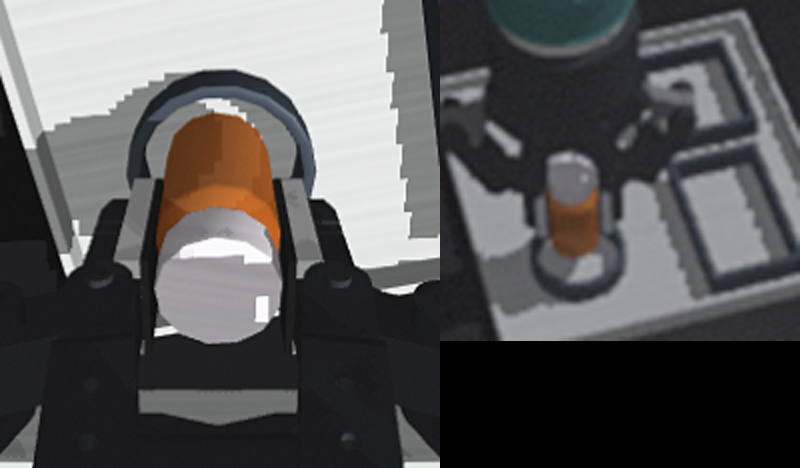

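```bash
python3 -m creep '[[0,0,-0.006,0,1],[0,0,-0.012,0,1],[0,0,-0.016,0,1],[0,0,-0.018,0,1],[0,0,-0.018,0,1],[0,0,-0.018,0,1]]'
```

```text
clock: 5.75
eef_pos: [638.5, -51.5, 25.3]
ee_rot: [-180.0, 0.0, -179.9]
wrist_force: [0.1, 0.1, -0.4]
width: 26.7
finger_force: 29.9
```

```bash
python3 -m creep '[[0,0,-0.001,0,1],[0,0,-0.002,0,1],[0,0,-0.003,0,1],[0,0,-0.003,0,1]]'
```

```text
clock: 6.15
eef_pos: [638.9, -51.6, 24.4]
ee_rot: [-180.0, 0.1, -179.9]
wrist_force: [-2.9, 1.1, 9.4]
width: 26.9
finger_force: 30.8
```

```bash
python3 -m creep '[[0,0,0.001,0,0],[0,0,0.001,0,0],[0,0,0.001,0,0],[0,0,0.03,0,0],[0,0,0.07,0,0],[0,0,0.11,0,0],[0,0,0.14,0,0],[0,0,0.14,0,0]]'
python3 -m creep '[[-0.04,-0.04,0,0,-1],[-0.08,-0.08,0,0,-1],[-0.11,-0.12,0,0,-1],[-0.127,-0.16,0,0,-1],[-0.127,-0.167,0,0,-1],[-0.127,-0.167,0,0,-1]]'
python3 - <<'E'
from h import *
np.save("w5.npy",wristT())
w=camera("wrist");cv2.imwrite("pics/w5.png",cv2.resize(w,(800,600),interpolation=2)[:,:,::-1])
E
```

```text
clock: 6.95
eef_pos: [642.3, -52.2, 168.1]
ee_rot: [-179.9, 0.6, -179.9]
wrist_force: [1.0, 0.0, 0.9]
width: 42.6
finger_force: 0.0
clock: 7.55
eef_pos: [510.5, -220.0, 161.4]
ee_rot: [180.0, -0.0, 179.9]
wrist_force: [-0.3, 0.6, 0.3]
width: 85.2
finger_force: 0.0
```

View pics/w5.png

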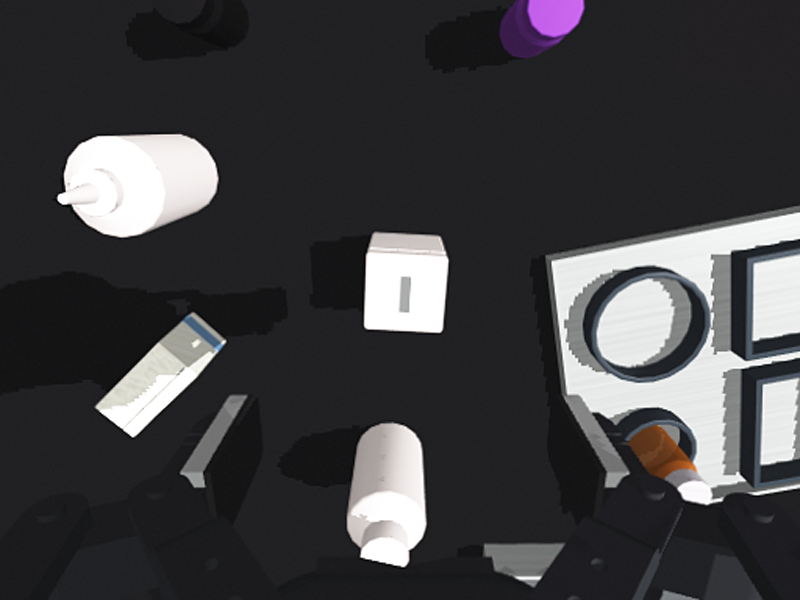

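Vial is standing in the small ring at (650,440). The box top face spans (368,252)–(442,332) px, and the carton's top face is around (148,388).

Run:
```python
from h import *
np.set_printoptions(precision=1,suppress=True)
T=np.load("w5.npy")
def sh(n,a,z):
    A=onz("wrist",(np.array(a)+.5)/1.5625-.5,z,T)[:,:2]; print(n,A.mean(0),A[0])
    if len(A)==4: e=np.roll(A,-1,0)-A; print("  edges",np.linalg.norm(e,axis=1),np.degrees(np.arctan2(e[:,1],e[:,0])))
sh("large",[(648,324)],19)
sh("box",[(368,252),(448,254),(442,332),(365,328)],55)
sh("carton",[(96,406),(132,437),(200,368),(162,343)],50)
sh("noz",[(60,198)],108);sh("cap",[(385,545)],95)
for h in(0,50):
  # predicted carton corners at centre (568,-365), yaw -46.5
  a=np.radians(-46.5);u=np.array([np.cos(a),np.sin(a)]);v=np.array([-u[1],u[0]])
  P=[[*(np.array([568,-365])+sx*30*u+sy*14*v),h] for sx,sy in((1,1),(1,-1),(-1,-1),(-1,1))]
  print(proj("wrist",P,T)*1.5625)
```

```text
large [542.8 -69.8] [542.8 -69.8]
box [ 510.6 -217.6] [ 489.  -236.6]
  edges [40.5 42.7 41.  41.5] [ 88.5  -2.8 -93.3 176.4]
carton [ 570.1 -364.8] [ 580.9 -396.2]
  edges [27.  64.7 24.3 59.7] [  39.7  134.2 -128.7  -48.4]
noz [ 454.5 -351.6] [ 454.5 -351.6]
cap [ 637.3 -228.6] [ 637.3 -228.6]
[[170.8 390.5]
 [137.7 363.5]
 [194.  305.2]
 [227.6 334.5]]
[[133.9 432.6]
 [ 94.6 402.1]
 [158.2 335.9]
 [198.1 369.4]]
```

```bash
python3 -m creep '[[0,0,-0.04,-0.04,-0.5],[0,0,-0.08,-0.04,-0.5],[0,0,-0.11,-0.04,-0.5],[0,0,-0.13,-0.04,-0.5],[0,0,-0.142,-0.04,-0.5],[0,0,-0.142,-0.04,-0.5]]' 30
python3 -m creep '[[0,0,0,0,1],[0,0,0,0,1],[0,0,0,0,1],[0,0,0,0,1],[0,0,0.01,0,1],[0,0,0.03,0,1],[0,0,0.06,0,1],[0,0,0.06,0,1]]' 30
```

```text
clock: 8.2
eef_pos: [510.5, -216.4, 18.3]
ee_rot: [179.9, -0.2, 178.0]
wrist_force: [-0.4, -0.4, 0.9]
width: 64.1
finger_force: 0.0
clock: 9.0
eef_pos: [514.5, -220.4, 85.0]
ee_rot: [-179.8, 0.4, 177.8]
wrist_force: [0.7, -0.7, 0.5]
width: 41.5
finger_force: 30.6
```

```bash
python3 -m creep '[[0,0.04,0,0.1,1],[0,0.08,0,0.2,1],[0.01,0.12,0,0.24,1],[0.015,0.16,0,0.24,1],[0.015,0.2,0,0.24,1],[0.015,0.239,0,0.24,1],[0.015,0.239,0,0.24,1],[0.015,0.239,0,0.24,1]]'
python3 -m creep '[[0,0,-0.02,0,1],[0,0,-0.034,0,1],[0,0,-0.036,0,1],[0,0,-0.036,0,1]]'
python3 - <<'E'
from h import *
np.save("w6.npy",wristT())
w=camera("wrist")[100:384,130:400];s=camera("scene")[170:270,215:325]
a=cv2.resize(w,(450,473),interpolation=2);c=cv2.resize(s,(350,318),interpolation=2)
o=np.zeros((473,800,3),np.uint8);o[:,:450]=a;o[:318,450:]=c
cv2.imwrite("pics/c6.png",o[:,:,::-1])
E
```

```text
clock: 9.8
eef_pos: [525.9, 21.0, 80.2]
ee_rot: [-180.0, -0.0, -168.3]
wrist_force: [0.3, -0.4, -0.8]
width: 41.8
finger_force: 30.9
clock: 10.2
eef_pos: [525.9, 19.4, 43.9]
ee_rot: [180.0, -0.1, -168.5]
wrist_force: [-0.1, 0.0, -1.1]
width: 41.2
finger_force: 31.0
```

View pics/c6.png

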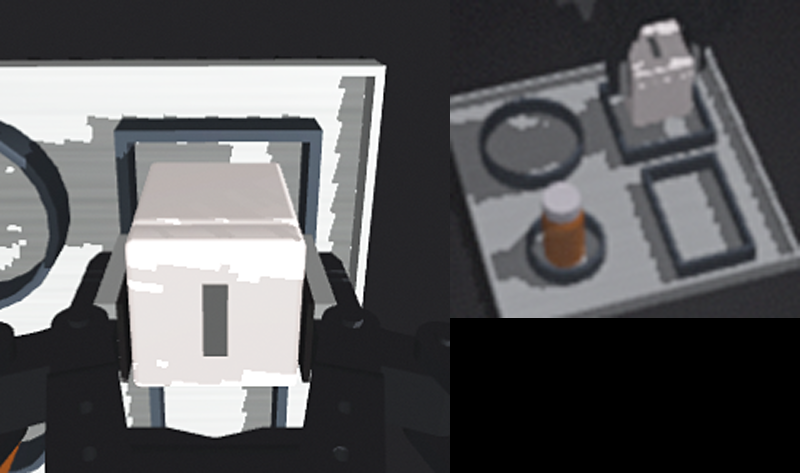

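```bash
python3 -m creep '[[0,0,-0.008,0,1],[0,0,-0.015,0,1],[0,0,-0.019,0,1],[0,0,-0.021,0,1],[0,0,-0.022,0,1],[0,0,-0.022,0,1]]'
```

```text
clock: 10.9
eef_pos: [525.9, 20.5, 24.5]
ee_rot: [-180.0, -0.1, -168.4]
wrist_force: [-8.2, -0.3, 20.8]
width: 41.7
finger_force: 33.4
```

```bash
python3 -m creep '[[0,0,0.002,0,-0.3],[0,0,0.002,0,-0.3],[0,0,0.002,0,-0.3],[0,0,0.04,0,-0.3],[0,0,0.08,0,-0.3],[0,0,0.11,0,-0.3],[0,0,0.14,0,-0.3],[0,0,0.14,0,-0.3]]'
python3 -m creep '[[0,-0.05,0,-0.15,-0.3],[0,-0.1,0,-0.3,-0.3],[0.01,-0.14,0,-0.45,-0.3],[0.02,-0.18,0,-0.6,-0.3],[0.02,-0.22,0,-0.75,-0.3],[0.02,-0.26,0,-0.9,-0.3],[0.02,-0.3,0,-1.014,-0.3],[0.03,-0.3,0,-1.014,-0.3]]'
python3 -m creep '[[0.014,-0.05,0,0,-0.3],[0.014,-0.085,0,0,-0.3],[0.014,-0.085,0,0,-0.3],[0.014,-0.085,0,0,-0.3]]'
python3 - <<'E'
from h import *
np.save("w7.npy",wristT())
w=camera("wrist")
cv2.imwrite("pics/w7.png",cv2.resize(w,(800,600),interpolation=2)[:,:,::-1])
E
```

```text
clock: 11.7
eef_pos: [530.0, 20.2, 166.7]
ee_rot: [-179.9, 0.5, -168.4]
wrist_force: [0.1, 0.3, -0.7]
width: 55.6
finger_force: 0.0
clock: 12.5
eef_pos: [555.4, -284.1, 160.7]
ee_rot: [-179.9, -0.0, 133.1]
wrist_force: [0.2, 0.5, 0.3]
width: 56.0
finger_force: 0.0
clock: 12.9
eef_pos: [569.9, -364.1, 160.6]
ee_rot: [180.0, -0.2, 133.5]
wrist_force: [-0.8, 0.9, -0.3]
width: 55.6
finger_force: 0.0
```

View pics/w7.png

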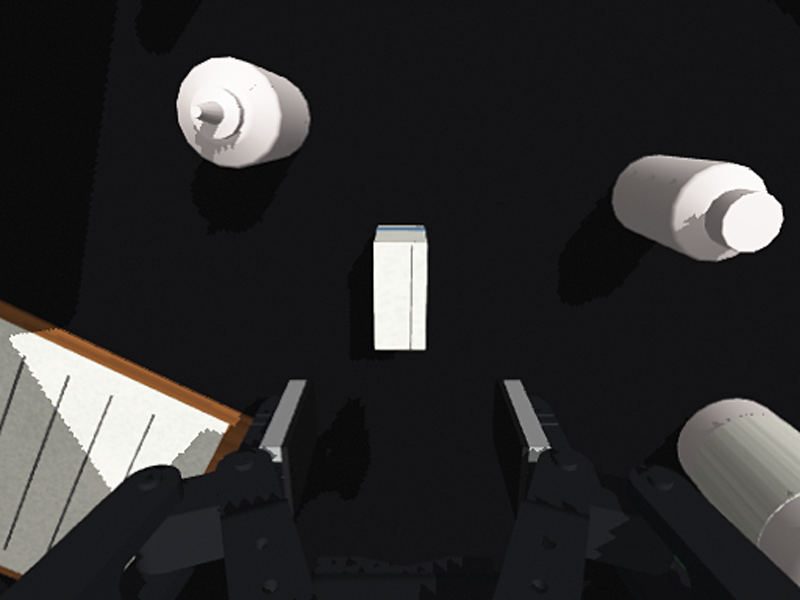

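Run:
```python
from h import *
np.set_printoptions(precision=1,suppress=True)
T=np.load("w7.npy")
f=lambda a:(np.array(a)+.5)/1.5625-.5
A=onz("wrist",f([(373,241),(427,241),(426,350),(374,349)]),50,T);print(A.mean(0));e=np.roll(A,-1,0)-A;print(np.linalg.norm(e,axis=1),np.degrees(np.arctan2(e[:,1],e[:,0])))
print(onz("wrist",f([(198,112)]),108,T),onz("wrist",f([(690,420)]),0,T))
```

```text
[ 571.2 -366.2   50. ]
[27.6 60.8 28.5 60.2] [  43.5  -46.2 -137.7  132.9]
[[ 455.8 -350.6  108. ]] [[ 790.4 -305.4    0. ]]
```

```bash
python3 -m creep '[[0.001,-0.001,-0.04,0,-0.3],[0.001,-0.001,-0.08,0,-0.3],[0.001,-0.001,-0.11,0,-0.3],[0.001,-0.001,-0.13,0,-0.3],[0.001,-0.001,-0.143,0,-0.3],[0.001,-0.001,-0.143,0,-0.3]]' 30
python3 -m creep '[[0,0,0,0,1],[0,0,0,0,1],[0,0,0,0,1],[0,0,0,0,1],[0,0,0.01,0,1],[0,0,0.04,0,1],[0,0,0.08,0,1],[0,0,0.08,0,1]]' 30
```

```text
clock: 13.55
eef_pos: [569.8, -362.9, 17.0]
ee_rot: [-180.0, -0.3, 133.6]
wrist_force: [0.9, -0.2, 0.3]
width: 55.6
finger_force: 0.0
clock: 14.35
eef_pos: [575.2, -368.6, 106.7]
ee_rot: [179.9, 0.7, 133.5]
wrist_force: [1.5, -1.0, 0.7]
width: 27.3
finger_force: 29.7
```

```bash
python3 -m creep '[[-0.01,0.045,0,0.15,1],[-0.02,0.09,0,0.3,1],[-0.02,0.135,0,0.45,1],[-0.02,0.18,0,0.6,1],[-0.02,0.225,0,0.75,1],[-0.02,0.27,0,0.9,1],[-0.01,0.31,0,1.015,1],[0,0.34,0,1.015,1]]'
python3 -m creep '[[0.02,0.035,0,0,1],[0.045,0.065,0,0,1],[0.045,0.065,0,0,1],[0.045,0.065,-0.03,0,1],[0.045,0.065,-0.05,0,1],[0.045,0.065,-0.055,0,1],[0.045,0.065,-0.055,0,1]]'
python3 - <<'E'
from h import *
np.save("w8.npy",wristT())
w=camera("wrist")[100:384,130:400];s=camera("scene")[170:270,215:325]
a=cv2.resize(w,(450,473),interpolation=2);c=cv2.resize(s,(350,318),interpolation=2)
o=np.zeros((473,800,3),np.uint8);o[:,:450]=a;o[:318,450:]=c
cv2.imwrite("pics/c8.png",o[:,:,::-1])
E
```

```text
clock: 15.15
eef_pos: [570.6, -23.1, 99.5]
ee_rot: [180.0, -0.0, -168.2]
wrist_force: [1.2, -0.7, 0.3]
width: 27.3
finger_force: 29.7
clock: 15.85
eef_pos: [615.0, 39.1, 43.4]
ee_rot: [180.0, -0.2, -168.4]
wrist_force: [-0.1, 0.2, -0.5]
width: 27.5
finger_force: 29.8
```

View pics/c8.png

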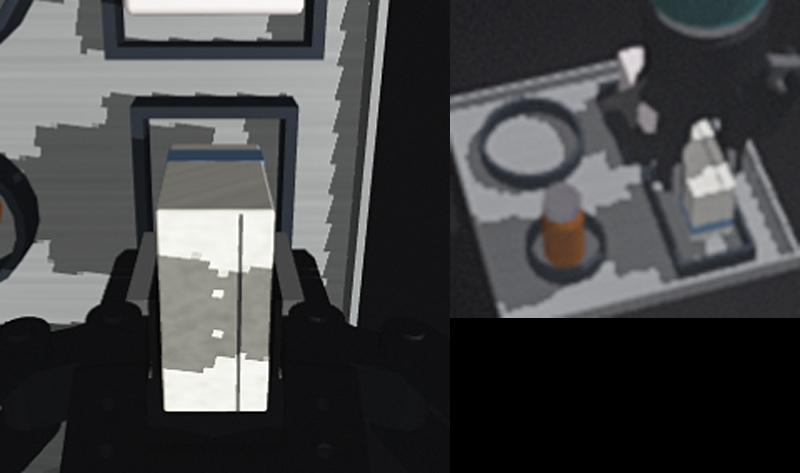

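```bash
python3 -m creep '[[0,0,-0.008,0,1],[0,0,-0.015,0,1],[0,0,-0.019,0,1],[0,0,-0.021,0,1],[0,0,-0.022,0,1],[0,0,-0.022,0,1]]'
```

```text
clock: 16.55
eef_pos: [616.0, 39.4, 24.2]
ee_rot: [-180.0, -0.0, -168.3]
wrist_force: [-5.6, -0.2, 12.6]
width: 27.5
finger_force: 31.5
```

```bash
python3 -m creep '[[0,0,0.002,0,-0.1],[0,0,0.002,0,-0.1],[0,0,0.002,0,-0.1],[0,0,0.04,0,-0.1],[0,0,0.08,0,-0.1],[0,0,0.11,0,-0.1],[0,0,0.15,0,-0.1],[0,0,0.15,0,-0.1]]'
python3 -m creep '[[-0.02,-0.045,0,0,-1],[-0.04,-0.09,0,0,-1],[-0.06,-0.135,0,0,-1],[-0.08,-0.18,0,0,-1],[-0.1,-0.225,0,0,-1],[-0.12,-0.27,0,0,-1],[-0.14,-0.315,0,0,-1],[-0.155,-0.355,0,0,-1]]'
python3 -m creep '[[-0.007,-0.035,0,0,-0.7],[-0.007,-0.035,0,0,-0.7],[-0.007,-0.035,0,0,-0.7]]'
python3 - <<'E'
from h import *
np.save("w9.npy",wristT())
w=camera("wrist")
cv2.imwrite("pics/w9.png",cv2.resize(w,(800,600),interpolation=2)[:,:,::-1])
E
```

```text
clock: 17.35
eef_pos: [620.9, 39.3, 178.7]
ee_rot: [-179.8, 0.6, -168.4]
wrist_force: [1.9, 0.6, 0.8]
width: 46.8
finger_force: 0.0
clock: 18.15
eef_pos: [459.7, -317.2, 171.4]
ee_rot: [180.0, -0.0, -168.4]
wrist_force: [1.6, -0.9, 0.3]
width: 85.2
finger_force: 0.0
clock: 18.45
eef_pos: [453.8, -350.7, 171.3]
ee_rot: [179.9, -0.0, -168.5]
wrist_force: [-0.0, 0.2, 0.4]
width: 72.8
finger_force: 0.0
```

View pics/w9.png

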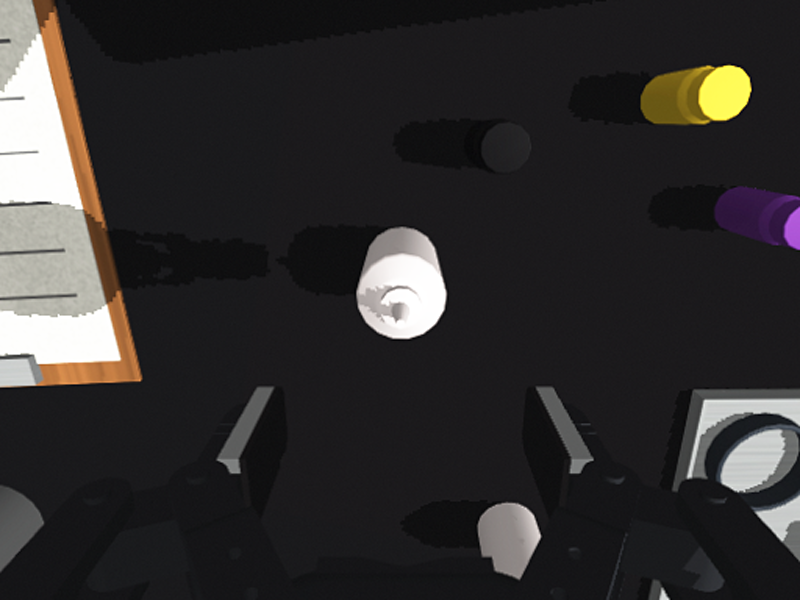

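Run:
```python
from h import *
np.set_printoptions(precision=1,suppress=True)
T=np.load("w9.npy")
f=lambda a:(np.array(a)+.5)/1.5625-.5
print(onz("wrist",f([(400,320)]),108,T),onz("wrist",f([(402,296)]),74,T))
print("lowrim edges",onz("wrist",f([(402,338)]),72,T),onz("wrist",f([(402,228)]),0,T))
```

```text
[[ 452.8 -351.4  108. ]] [[ 453.  -350.5   74. ]]
lowrim edges [[ 476.2 -345.8   72. ]] [[ 433.3 -354.8    0. ]]
```

```bash
python3 -m creep '[[0,0.001,-0.04,0,-0.7],[0,0.001,-0.07,0,-0.7],[0,0.001,-0.1,0,-0.7],[0,0.001,-0.12,0,-0.7],[0,0.001,-0.128,0,-0.7],[0,0.001,-0.128,0,-0.7]]' 30
python3 -m creep '[[0,0,0,0,1],[0,0,0,0,1],[0,0,0,0,1],[0,0,0,0,1],[0,0,0.01,0,1],[0,0,0.03,0,1],[0,0,0.06,0,1],[0,0,0.06,0,1]]' 30
```

```text
clock: 19.1
eef_pos: [453.8, -347.4, 43.0]
ee_rot: [179.8, -0.1, -168.3]
wrist_force: [-0.0, 0.3, 0.2]
width: 72.6
finger_force: 0.0
clock: 19.9
eef_pos: [456.7, -352.0, 108.8]
ee_rot: [-179.6, 0.2, -168.4]
wrist_force: [0.5, 0.4, -0.9]
width: 45.0
finger_force: 31.3
```

```bash
python3 -m creep '[[0.012,0.045,0,0,1],[0.025,0.09,0,0,1],[0.04,0.135,0,0,1],[0.055,0.18,0,0,1],[0.07,0.225,0,0,1],[0.085,0.265,0,0,1],[0.089,0.281,0,0,1],[0.089,0.281,0,0,1]]'
python3 -m creep '[[0,0,-0.02,0,1],[0,0,-0.034,0,1],[0,0,-0.036,0,1],[0,0,-0.036,0,1]]'
python3 - <<'E'
from h import *
np.save("w10.npy",wristT())
w=camera("wrist")[100:384,130:400];s=camera("scene")[170:270,215:325]
a=cv2.resize(w,(450,473),interpolation=2);c=cv2.resize(s,(350,318),interpolation=2)
o=np.zeros((473,800,3),np.uint8);o[:,:450]=a;o[:318,450:]=c
cv2.imwrite("pics/c10.png",o[:,:,::-1])
E
```

```text
clock: 20.7
eef_pos: [543.2, -66.1, 103.8]
ee_rot: [180.0, -0.1, -168.1]
wrist_force: [-0.7, -0.5, -2.2]
width: 44.5
finger_force: 31.4
clock: 21.1
eef_pos: [542.2, -69.1, 67.4]
ee_rot: [179.9, -0.1, -168.4]
wrist_force: [-0.1, 0.6, -1.7]
width: 45.1
finger_force: 31.3
```

View pics/c10.png

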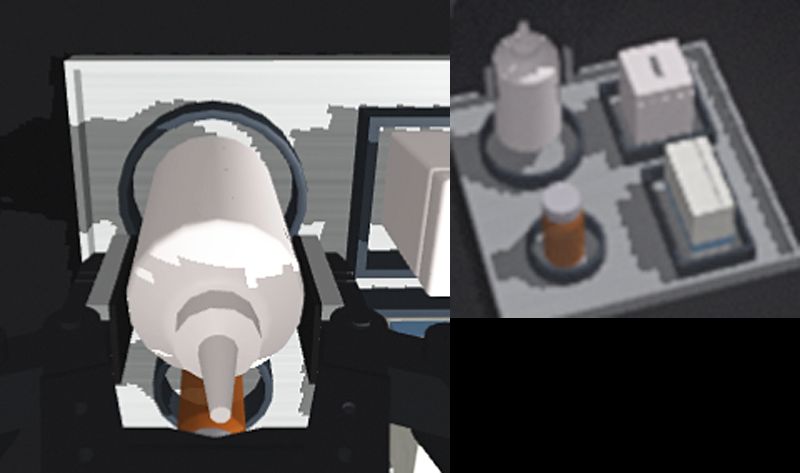

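```bash
python3 -m creep '[[0,0,-0.008,0,1],[0,0,-0.015,0,1],[0,0,-0.019,0,1],[0,0,-0.021,0,1],[0,0,-0.022,0,1],[0,0,-0.022,0,1]]'
```

```text
clock: 21.8
eef_pos: [543.9, -68.9, 48.6]
ee_rot: [-179.9, 0.0, -168.4]
wrist_force: [-5.0, -0.4, 15.9]
width: 44.8
finger_force: 31.3
```

```bash
python3 -m creep '[[0,0,0.002,0,-0.4],[0,0,0.002,0,-0.4],[0,0,0.002,0,-0.4],[0,0,0.03,0,-0.4],[0,0,0.07,0,-0.4],[0,0,0.11,0,-0.4],[0,0,0.16,0,-0.4],[0,0,0.16,0,-0.4]]'
python3 -m creep '[[-0.04,-0.03,0,0,-0.4],[-0.08,-0.06,0,0,-0.4],[-0.1,-0.1,0,0,-0.4],[-0.1,-0.15,0,0,-0.4],[-0.1,-0.2,0,0,-0.4],[-0.1,-0.2,0,0,-0.4]]'
python3 - <<'E'
from h import *
w=camera("top")[110:285,140:420];s=camera("scene")[115:285,75:395]
a=cv2.resize(w,(450,281),interpolation=2);c=cv2.resize(s,(560,298),interpolation=2)
o=np.zeros((600,640,3),np.uint8);o[:281,:450]=a;o[290:588,:560]=c
cv2.imwrite("pics/end.png",o[:,:,::-1])
E
```

```text
clock: 22.6
eef_pos: [548.5, -69.7, 213.8]
ee_rot: [-179.7, 0.7, -168.3]
wrist_force: [1.3, -0.9, -0.2]
width: 60.1
finger_force: 0.0
clock: 23.2
eef_pos: [443.6, -274.1, 205.9]
ee_rot: [-179.8, 0.0, -168.7]
wrist_force: [0.5, 1.0, -0.1]
width: 59.5
finger_force: 0.0
```

View pics/end.png

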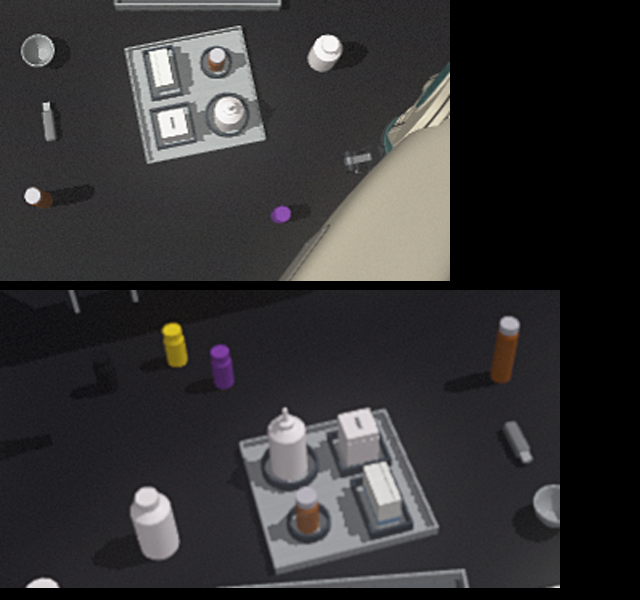

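All four items stand centred in their holders, and the cap bottle and tall vial are where they started.

```bash
python3 -c "
from cell import arm
print(arm.sign_off())"
```

```text
the job is handed in; nothing more can be done
None
```

The job is handed in at about 23 s: nozzle bottle, short vial, square box and flat carton stand upright in their holders, set down on the tray floor, with the screw-cap bottle and tall vial untouched; sign-off returned no verdict.

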